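# Close down the sonicator bench: ear defenders on the rail, cylinders in the tray

## Robot

A 6-joint arm with a two-finger parallel gripper is mounted at the origin on the work surface. World frame = base frame: x ahead of the robot, y to its left, z up, the work surface at z = 0. Lengths are in m, angles in rad, forces in N, time in s.
With the tool pointing down it reaches from about 0.35 to 0.975 m from the base axis. Payload 4.9 kg.
Tool frame: the origin (TCP) lies midway between the tips of the shut fingers; the grasp point (between the pads) lies 19 mm behind it; z points along the fingers, y is the direction in which the jaws open and shut (so a half turn about z gives the same grasp; the last joint's range is limited). The gripper opens to 85 mm and grips with 20 to 120 N. Pads are 22 mm wide; open, the fingers measure 114 mm over their backs; the gripper's body (76 mm by 85 mm) begins 54 mm behind the grasp point. The pads swing forward as they close: fully open they stand 13 mm farther back than shut.
Start: joints at [-1.441, 0.053, 1.613, -0, 1.476, -0.119], TCP at [0.154, -0.606, 0.231] pointing down, gripper open.
Joint ranges: [-3.01, 3.01], [-1.01, 2.22], [0.06, 2.58], [-1.02, 4.17], [0.09, 2.62], [-3.14, 3.14]. Speed limits (rad/s): [2.57, 2.57, 3.14, 3.14, 3.14, 3.14].

## Interface

Orientations are given as a rotation vector (axis times angle).
In Python, from station import manip gives the robot as it stands. Calls block until the motion is done:
- manip.goto(position, orientation): joint-space move of the TCP to a pose.
- manip.move_l(position, frame=None, rate=0.15, until_force=None): straight line of the TCP; frame=None keeps the orientation; rate is the mean speed in m/s. With until_force (N) it stops when the force on the tool has changed by that much, and returns True; else False.
- manip.move_joints(angles): joint-space move.
- manip.move_gripper(opening, force=None): opening from 0.0 (shut) to 1.0 (fully open); force is the grip in N (None keeps the last); returns when the fingers have stopped.
- manip.dwell(seconds).
- manip.solve_ik(position, orientation): joint angles nearest the present ones, or None.
- manip.get_obs(): the state.
- manip.read_camera(name): name is "scene" or "side" or "wrist"; returns the picture (384x512x3 uint8, red, green, blue); there is no depth.
- manip.camera_info(name): a dict with "mtx" (3x3 intrinsics, pixels), "extrinsics" (4x4, takes a point from world to camera coordinates). Camera axes: x right, y up, looking along -z (the intrinsics and any distortion apply to the point x, -y, -z); pixel columns grow to the right and rows downward; lengths in m; the calibration is good to about 2 mm. A picture is of the moment at which its call begins: read the wrist's pose just before it. camera_info takes no time and is no camera call; for the wrist camera it gives the pose at the moment of the call.
A pose or a line that the arm cannot do raises manip.MotionError and nothing moves.
- manip.close_job(): hands the job in, once; it reports no verdict.
The state is a dict: "clock": time; "q": joint angles; "qd": joint speeds; "tau": joint torques, N m; "eef_pos": TCP position; "ee_rot": TCP orientation; "contact_force": force on the tool from outside, world axes, zero at the start; "torque": the same for the moment, N m; "opening": opening from 0.0 (shut) to 1.0 (fully open).
Only numpy, scipy, OpenCV 4.12 (cv2) and the standard library are available. Lean on these libraries where they do the work, as an engineer would, in place of code of your own. Each camera call takes 0.05 s, during which the arm holds its last target.

## Task

The sonication run is over: first switch the sonicator off by throwing the toggle lever on its generator box fully over, away from the robot, and only then lift any of the ear defenders. Hang every pair of ear defenders over the drying rail, one cup on each side of the bar, and stand every tall measuring cylinder upright in the white tray without tipping any over. Leave everything else on the bench where it is.

Things in the scene. Friction and masses are not known exactly. Their poses are not given: they have to be found in the camera images.
- muff1_pad (a point): Ear defenders (2 or 3 pairs; absent: None), arch standing on its cups, 144 (x) x 80 (y) x 150 mm, 0.2 kg. Point: centre of black crown block, 70 x 30 x 26 mm, 137 mm above the cups' undersides. Under it an inverted-V saddle, 57 (x) x 30 x 20 mm deep: seated on the bar, the point is 23 mm above its axis. Grey cups 36 x 80 x 78 mm high, 72 mm gap between, along x. z up. May be nudged 2 to 4 cm.
- muff2_pad (a point): Ear defenders (2 or 3 pairs; absent: None), arch standing on its cups, 144 (x) x 80 (y) x 150 mm, 0.2 kg. Point: centre of black crown block, 70 x 30 x 26 mm, 137 mm above the cups' undersides. Under it an inverted-V saddle, 57 (x) x 30 x 20 mm deep: seated on the bar, the point is 23 mm above its axis. Grey cups 36 x 80 x 78 mm high, 72 mm gap between, along x. z up. May be nudged 2 to 4 cm.
- muff3_pad (a point): Ear defenders (2 or 3 pairs; absent: None), arch standing on its cups, 144 (x) x 80 (y) x 150 mm, 0.2 kg. Point: centre of black crown block, 70 x 30 x 26 mm, 137 mm above the cups' undersides. Under it an inverted-V saddle, 57 (x) x 30 x 20 mm deep: seated on the bar, the point is 23 mm above its axis. Grey cups 36 x 80 x 78 mm high, 72 mm gap between, along x. z up. May be nudged 2 to 4 cm.
- cyl1_mid (a point): Tall stoppered measuring cylinder (2 or 3; absent: None), 190 mm high, 0.22 kg, top-heavy: centre of mass 115 mm up. White foot 54 mm dia, 10 mm high; clear tube 30 mm dia up to 150 mm; grey stopper 36 mm dia, 40 mm high, above. Point: on its axis half-way up, 95 mm above its underside; z along the axis. Tips easily if pushed or gripped low.
- cyl2_mid (a point): Tall stoppered measuring cylinder (2 or 3; absent: None), 190 mm high, 0.22 kg, top-heavy: centre of mass 115 mm up. White foot 54 mm dia, 10 mm high; clear tube 30 mm dia up to 150 mm; grey stopper 36 mm dia, 40 mm high, above. Point: on its axis half-way up, 95 mm above its underside; z along the axis. Tips easily if pushed or gripped low.
- cyl3_mid (a point): Tall stoppered measuring cylinder (2 or 3; absent: None), 190 mm high, 0.22 kg, top-heavy: centre of mass 115 mm up. White foot 54 mm dia, 10 mm high; clear tube 30 mm dia up to 150 mm; grey stopper 36 mm dia, 40 mm high, above. Point: on its axis half-way up, 95 mm above its underside; z along the axis. Tips easily if pushed or gripped low.
- rail_mid (a point): Drying rail fixed to the bench: level steel bar 16 mm dia, 370 mm long, on two posts (16 mm dia) 177 mm either side of the middle, with feet 150 x 34 x 10 mm. Point: middle of the bar on its axis, 140 mm above the bench; y runs along the bar, x across it, level.
- tray_in (a point): White shallow tray fixed to the bench, 110 (x) x 220 (y) mm outside, walls 4 mm thick and 18 mm high. Point: centre of its inner floor, 4 mm above the bench; x and y along its sides.
- power (a joint): Toggle lever on top of the grey sonicator generator box: 0 = leaning towards the robot (on), 1.0 rad = leaning away (off); upright at 0.5; stays where it is left; about 1 N at the knob.
- power_pivot (a point): Pivot of the toggle lever, 92 mm above the bench, on the fixed generator box (120 x 130 x 70 mm high; block 70 (x) x 50 x 25 mm high under the lever). Steel rod 10 mm dia, 60 mm from here to the centre of the black knob, 26 mm dia. x: level direction in which the lever is thrown to go off; y: its axis.
- beaker: Bystander: small glass beaker 56 mm dia, 70 mm high; origin at the centre of its underside. To be left alone.
- cup: Bystander: white cup 72 mm dia, 85 mm high; origin at the centre of its underside. To be left alone.
- dish: Bystander: flat closed round dish 90 mm dia, 14 mm high; origin at the centre of its underside. To be left alone.
- wellplate: Bystander: white well plate 85 x 127 x 18 mm; origin at the centre of its underside. To be left alone.
- slidebox: Bystander: flat wooden slide box 90 x 170 x 35 mm; origin at the centre of its underside. To be left alone.
- reagent: Bystander: amber bottle 60 mm dia, 140 mm high; origin at the centre of its underside. To be left alone.

How it is judged:
By the outcome, as a careful person would: the job done as asked, in the order asked, and still so for the second after the job is handed in, with the robot touching nothing.
Of muff1, muff2, muff3 only 2 to 3 are there at a start; the rules pass over those that are not, and their reading is None.
Of cyl1, cyl2, cyl3 only 2 to 3 are there at a start; the rules pass over those that are not, and their reading is None.
At some moment in a run one of muff1, muff2, muff3 may be knocked a few centimetres aside while the robot is not near it.
It also fails if it takes over 210 s, if anything falls off the work surface, if the arm or the gripper's body presses on something with over 40 N, if the wrist force passes 120 N, or if a joint passes its speed limit or range.

## Working session

There is one attempt and no reset: what is moved stays moved. The work goes in short steps, each a Python script; the robot and the scene stay as the last script left them, time stands still between calls to the robot, and variables do not carry over. Pictures are saved under pics/ and viewed, and the job is handed in when it is done.

```bash
ls; mkdir -p pics
python3 - <<'E'
from station import manip
import cv2, numpy as np
o=manip.get_obs(); print(o)
for n in ("scene","side","wrist"):
    i=manip.camera_info(n); print(n,i)
    im=manip.read_camera(n); cv2.imwrite(f"pics/{n}0.png",im[:,:,::-1])
E
```

```text
pics
{'clock': 0.0, 'q': array([-1.44102753e+00,  5.33638385e-02,  1.61429937e+00,  8.97418293e-06,
        1.47600207e+00, -1.18994556e-01]), 'qd': array([-3.02340311e-04, -2.98637061e-04,  1.80809188e-03,  1.17085222e-03,
       -2.08045375e-03, -2.38160470e-06]), 'tau': array([-1.21368130e-04, -3.93683910e+01, -3.70174026e+01, -1.11129787e-04,
        7.02518126e-03, -1.86156456e-05]), 'eef_pos': array([ 0.15380307, -0.60513461,  0.23005549]), 'ee_rot': array([-3.11526602e+00, -3.89491312e-01,  3.50458532e-06]), 'contact_force': array([-0.83162311,  0.08461209, -0.24184996]), 'torque': array([-0.0054476 , -0.0015117 ,  0.00291975]), 'opening': 1.0015169699260273}
scene {'mtx': array([[368.96596567,   0.        , 259.50259829],
       [  0.        , 368.96596567, 198.19919032],
       [  0.        ,   0.        ,   1.        ]]), 'extrinsics': array([[-4.62039338e-01,  8.86859355e-01,  3.65720928e-04,
         2.87409112e-01],
       [-6.46160062e-01, -3.36921310e-01,  6.84807422e-01,
         3.20268564e-01],
       [ 6.07451088e-01,  3.16171654e-01,  7.28723995e-01,
        -1.76
[... 256 characters left out ...]
       ]]), 'extrinsics': array([[ 0.99008582, -0.14040123,  0.00419016, -0.59806795],
       [ 0.06476966,  0.48280849,  0.87332746, -0.14544379],
       [-0.1246393 , -0.86439774,  0.48711558, -1.64963446],
       [ 0.        ,  0.        ,  0.        ,  1.        ]])}
wrist {'mtx': array([[284.54617841,   0.        , 253.73482831],
       [  0.        , 284.54617841, 198.24093531],
       [  0.        ,   0.        ,   1.        ]]), 'extrinsics': array([[ 0.24703172, -0.9690026 , -0.00304808, -0.62585531],
       [ 0.91971005,  0.23545359, -0.31415766,  0.04028986],
       [ 0.30513727,  0.07480356,  0.94936593, -0.38011292],
       [ 0.        ,  0.        ,  0.        ,  1.        ]])}
```

View pics/scene0.png

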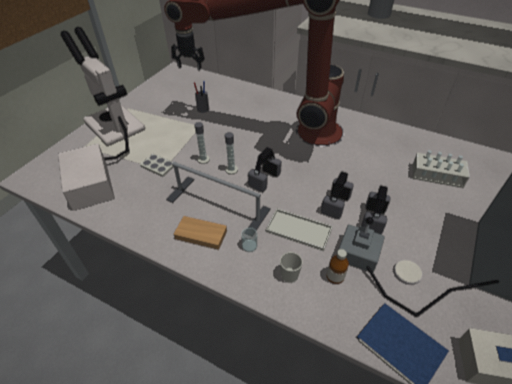

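View pics/side0.png

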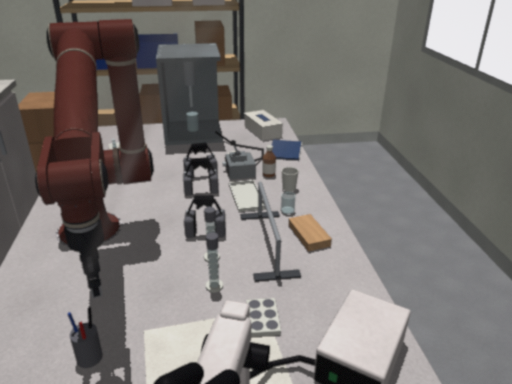

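View pics/wrist0.png

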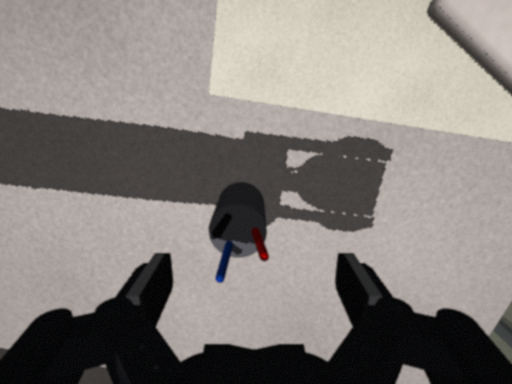

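The scene shows 3 ear defenders (crowns about (266,158), (341,187), (377,200)), 2 cylinders (stoppers (200,128), (230,139)), the rail, the tray at (298,229) and the generator box at (362,245). I'll zoom in.

```bash
cat > h.py <<'E'
from station import manip
import cv2, numpy as np
from scipy.spatial.transform import Rotation as R
def shot(n,name=None):
    i=manip.camera_info(n); im=manip.read_camera(n)[:,:,::-1].copy()
    if name: cv2.imwrite(f"pics/{name}.png",im)
    return im,i
def proj(i,P):
    P=np.atleast_2d(P); c=P@i['extrinsics'][:3,:3].T+i['extrinsics'][:3,3]
    c=c*[1,-1,-1]; q=c@i['mtx'].T; return q[:,:2]/q[:,2:]
def ray(i,uv):
    d=np.linalg.solve(i['mtx'],[uv[0],uv[1],1.])*[1,-1,-1]
    Rm=i['extrinsics'][:3,:3]; t=i['extrinsics'][:3,3]
    d=Rm.T@d; return -Rm.T@t, d/np.linalg.norm(d)
def onz(i,uv,z):
    o,d=ray(i,uv); return o+d*(z-o[2])/d[2]
def tri(L):
    A=np.zeros((3,3));b=np.zeros(3)
    for i,uv in L:
        o,d=ray(i,uv);M=np.eye(3)-np.outer(d,d);A+=M;b+=M@o
    p=np.linalg.solve(A,b)
    return p,[np.linalg.norm(np.cross(p-ray(i,uv)[0],ray(i,uv)[1])) for i,uv in L]
def crop(im,x0,y0,x1,y1,k,name):
    c=cv2.resize(im[y0:y1,x0:x1],None,fx=k,fy=k,interpolation=cv2.INTER_CUBIC)
    for x in range((x0+19)//20*20,x1,20): cv2.putText(c,str(x),((x-x0)*k,8),0,.3,(0,0,255)); cv2.line(c,((x-x0)*k,10),((x-x0)*k,14),(0,0,255))
    for y in range((y0+19)//20*20,y1,20): cv2.putText(c,str(y),(0,(y-y0)*k),0,.3,(0,0,255))
    cv2.imwrite(f"pics/{name}.png",c)
def down(yaw):  # tool z down, tool y (jaw) at angle yaw from world +y... jaw dir = (sin? ) 
    # tool x=(cos,sin,0), y=(sin,-cos,0), z=(0,0,-1)
    c,s=np.cos(yaw),np.sin(yaw)
    return R.from_matrix(np.array([[c,s,0],[s,-c,0],[0,0,-1.]])).as_rotvec()
E
python3 - <<'E'
from h import *
im=cv2.imread('pics/scene0.png'); crop(im,150,110,310,255,5,'sc1'); crop(im,270,140,430,290,4,'sc2')
im=cv2.imread('pics/side0.png'); crop(im,170,125,340,290,4,'sd1')
E
```

```text
(no output)
```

View pics/sc1.png

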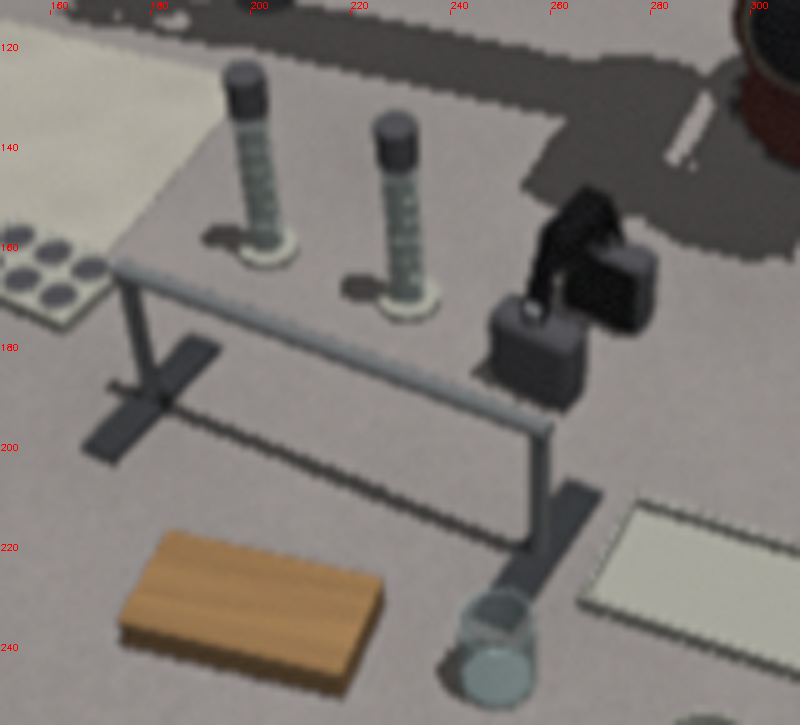

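View pics/sc2.png

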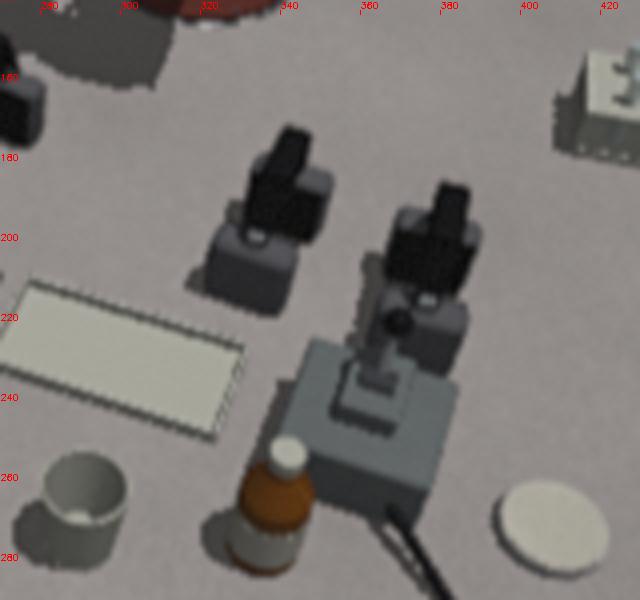

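View pics/sd1.png

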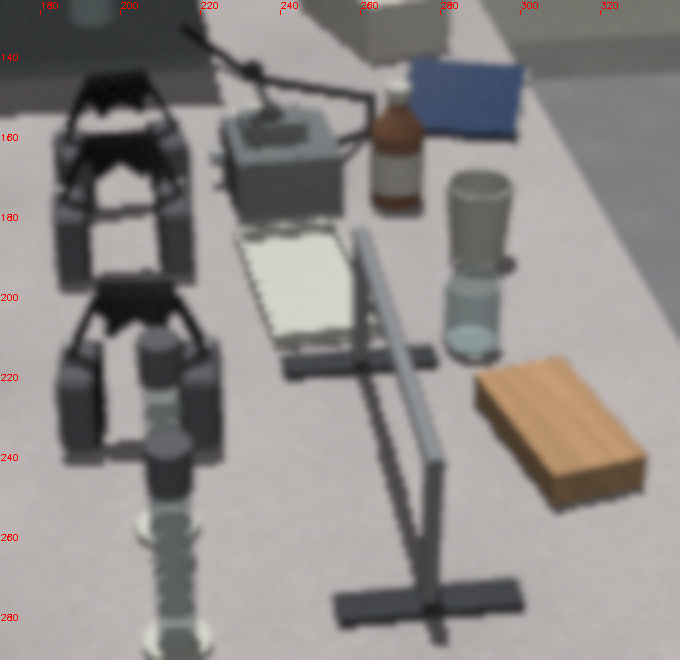

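Run:
```python
from h import *
S=manip.camera_info('scene');D=manip.camera_info('side')
np.set_printoptions(precision=3,suppress=True)
def c1(x,y):return (150+x/5,110+y/5)
def c2(x,y):return (270+x/4,140+y/4)
def d1(x,y):return (170+x/4,125+y/4)
print('A',tri([(S,c1(582,222)),(D,d1(135,300))]))
print('B',tri([(S,c2(287,160)),(D,d1(120,155))]))
print('C',tri([(S,c2(452,217)),(D,d1(117,93))]))
print('cyl', onz(S,c1(245,75),.19),onz(S,c1(397,122),.19), onz(S,c1(267,245),.01),onz(S,c1(408,300),.01))
print('cylside',onz(D,d1(160,342),.19),onz(D,d1(169,445),.19),onz(D,d1(168,530),.01),onz(D,d1(178,638),.01))
print('rail ends',tri([(S,c1(118,266)),(D,d1(433,462))]),tri([(S,c1(545,430)),(D,d1(360,230))]))
print('tray corners scene',[onz(S,c2(*p),.018) for p in [(30,280),(243,345),(215,438),(-5,370)]])
print('tray c side',[onz(D,d1(*p),.018) for p in [(238,235),(338,225),(383,335),(275,350)]])
print('knob',tri([(S,c2(398,322)),(D,d1(252,70))]))
print('box top scene',[onz(S,c2(*p),.07) for p in [(310,342),(457,383),(425,492),(280,430)]])
```

```text
A (array([ 0.418, -0.078,  0.134]), [np.float64(0.002816099915875731), np.float64(0.0028160999158758607)])
B (array([0.415, 0.228, 0.128]), [np.float64(0.00452772371409668), np.float64(0.004527723714096768)])
C (array([0.418, 0.38 , 0.129]), [np.float64(0.004311434652279259), np.float64(0.004311434652279293)])
cyl [ 0.436 -0.371  0.19 ] [ 0.433 -0.231  0.19 ] [ 0.436 -0.373  0.01 ] [ 0.44  -0.228  0.01 ]
cylside [ 0.434 -0.244  0.19 ] [ 0.432 -0.383  0.19 ] [ 0.433 -0.248  0.01 ] [ 0.432 -0.381  0.01 ]
rail ends (array([ 0.629, -0.362,  0.141]), [np.float64(0.00033563383248731883), np.float64(0.0003356338324874177)]) (array([0.631, 0.003, 0.142]), [np.float64(0.0007724621348042332), np.float64(0.0007724621348044847)])
tray corners scene [array([0.561, 0.045, 0.018]), array([0.542, 0.251, 0.018]), array([0.651, 0.265, 0.018]), array([0.672, 0.064, 0.018])]
tray c side [array([0.537, 0.236, 0.018]), array([0.646, 0.244, 0.018]), array([0.657, 0.017, 0.018]), array([0.55 , 0.004, 0.018])]
knob (array([0.569, 0.374, 0.147]), [np.float64(9.631325494116773e-05), np.float64(9.631325494121312e-05)])
box top scene [array([0.555, 0.309, 0.07 ]), array([0.54 , 0.434, 0.07 ]), array([0.66 , 0.439, 0.07 ]), array([0.656, 0.317, 0.07 ])]
```

Run:
```python
from h import *
np.set_printoptions(precision=3,suppress=True)
o=manip.get_obs(); i=manip.camera_info('wrist'); E=i['extrinsics']
c=-E[:3,:3].T@E[:3,3]; T=R.from_rotvec(o['ee_rot']).as_matrix()
print('tool axes',T.T, 'cam in tool',T.T@(c-o['eef_pos']),'view dir tool',T.T@(-E[2,:3]),'img up',T.T@E[1,:3])
for p in [(0.40,0.30,0.42),(0.42,-.1,.42),(.42,-.3,.42),(.53,.374,.13),(.63,-.18,.3),(.6,.15,.3)]:
  for y in (0,np.pi/2,np.pi,-np.pi/2): print(p,y,manip.solve_ik(p,down(y)))
```

```text
tool axes [[ 0.969  0.246  0.   ]
 [ 0.246 -0.969 -0.002]
 [-0.     0.002 -1.   ]] cam in tool [ 0.082  0.002 -0.141] view dir tool [-0.314 -0.001  0.949] img up [ 0.949 -0.001  0.314]
(0.4, 0.3, 0.42) 0 [ 0.495 -0.287  1.617 -0.     1.812  2.065]
(0.4, 0.3, 0.42) 1.5707963267948966 [ 0.495 -0.287  1.617 -0.     1.812  0.495]
(0.4, 0.3, 0.42) 3.141592653589793 [ 0.495 -0.287  1.617 -0.     1.812 -1.076]
(0.4, 0.3, 0.42) -1.5707963267948966 [ 0.495 -0.287  1.617 -0.     1.812 -2.647]
(0.42, -0.1, 0.42) 0 [-0.406 -0.454  1.742 -0.     1.854  1.164]
(0.42, -0.1, 0.42) 1.5707963267948966 [-0.406 -0.454  1.742 -0.     1.854 -0.406]
(0.42, -0.1, 0.42) 3.141592653589793 [-0.406 -0.454  1.742  0.     1.854 -1.977]
(0.42, -0.1, 0.42) -1.5707963267948966 [-0.406 -0.454  1.742 -0.     1.854  2.735]
(0.42, -0.3, 0.42) 0 [-0.765 -0.248  1.585 -0.     1.805  0.806]
(0.42, -0.3, 0.42) 1.5707963267948966 [-0.765 -0.248  1.585 -0.     1.805 -0.765]
(0.42, -0.3, 0.42) 3.141592653589793 [-0.765 -0.248  1.585  0.     1.805 -2.335]
(0.42, -0.3, 0.42) -1.5707963267948966 [-0.765 -0.248  1.585 -0.     1.80
[... 238 characters left out ...]
1]
(0.53, 0.374, 0.13) -1.5707963267948966 [ 0.5    0.186  1.642 -0.     1.314 -2.642]
(0.63, -0.18, 0.3) 0 [-0.392  0.092  1.458 -0.     1.591  1.179]
(0.63, -0.18, 0.3) 1.5707963267948966 [-0.392  0.092  1.458 -0.     1.591 -0.392]
(0.63, -0.18, 0.3) 3.141592653589793 [-0.392  0.092  1.458  0.     1.591 -1.963]
(0.63, -0.18, 0.3) -1.5707963267948966 [-0.392  0.092  1.458 -0.     1.591  2.75 ]
(0.6, 0.15, 0.3) 0 [ 0.125  0.006  1.547 -0.     1.588  1.696]
(0.6, 0.15, 0.3) 1.5707963267948966 [ 0.125  0.006  1.547 -0.     1.588  0.125]
(0.6, 0.15, 0.3) 3.141592653589793 [ 0.125  0.006  1.547 -0.     1.588 -1.446]
(0.6, 0.15, 0.3) -1.5707963267948966 [ 0.125  0.006  1.547 -0.     1.588 -3.017]
```

Run:
```python
from h import *
import pickle
rec={}
manip.move_l([0.154,-.606,.40],rate=.3)
for k,p in {'a':(.42,-.25,.42),'b':(.45,0.08,.42),'c':(.42,.3,.42)}.items():
    manip.goto(p,down(np.pi)); manip.dwell(.3)
    im,i=shot('wrist','w_'+k); rec[k]=i; print(manip.get_obs()['clock'],manip.get_obs()['eef_pos'])
pickle.dump(rec,open('rec.pkl','wb'))
```

```text
3.0583 [ 0.41994113 -0.25024193  0.41995251]
4.6667 [0.45015215 0.07944496 0.4199491 ]
5.9083 [0.42037381 0.29926137 0.42012823]
```

View pics/w_a.png

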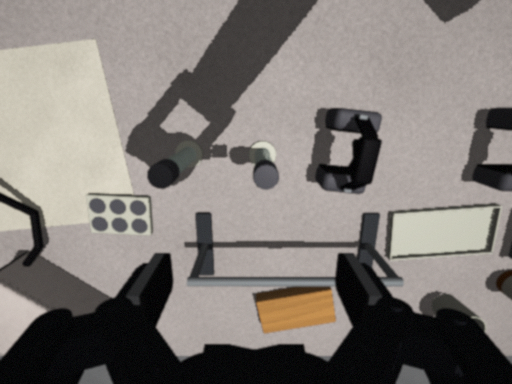

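View pics/w_b.png

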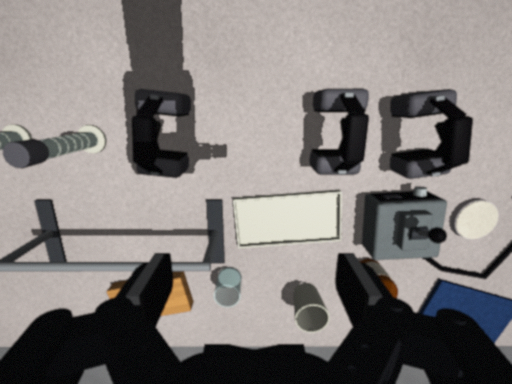

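View pics/w_c.png

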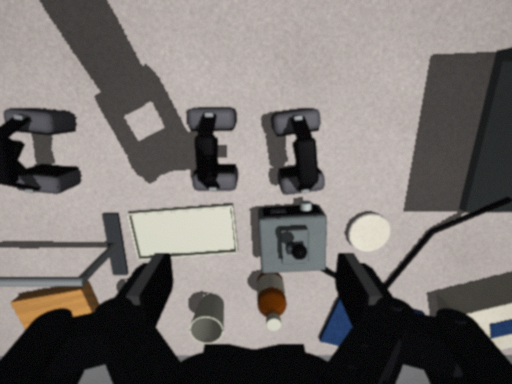

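The overhead views show 3 ear defenders, 2 cylinders and no third. Knob at w_c (299,251) and w_b (437,235). The tray is clear in w_b and w_c, and the rail in w_a. I'll take finer crops.

Run:
```python
from h import *
f=lambda im:np.clip(im.astype(float)*1.8,0,255).astype(np.uint8)
im=f(cv2.imread('pics/w_c.png')); crop(im,120,90,340,285,3,'wc1')
im=f(cv2.imread('pics/w_a.png')); crop(im,140,100,400,300,3,'wa1')
im=f(cv2.imread('pics/w_b.png')); crop(im,120,80,480,270,2,'wb1')
```

```text
(no output)
```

View pics/wc1.png

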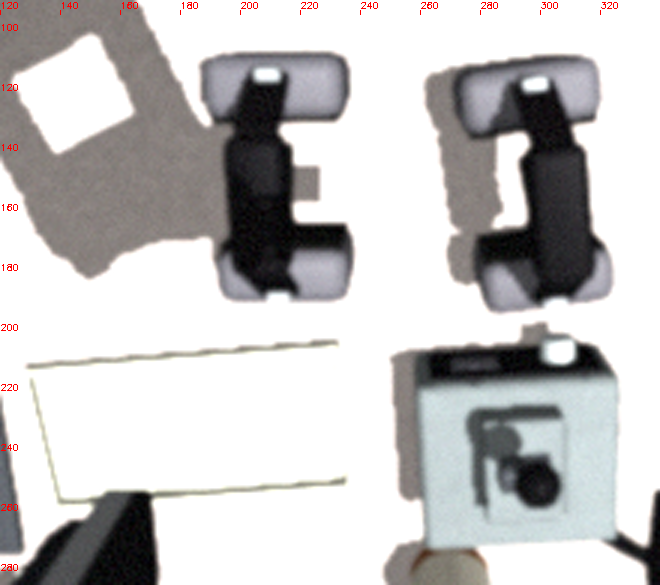

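View pics/wa1.png

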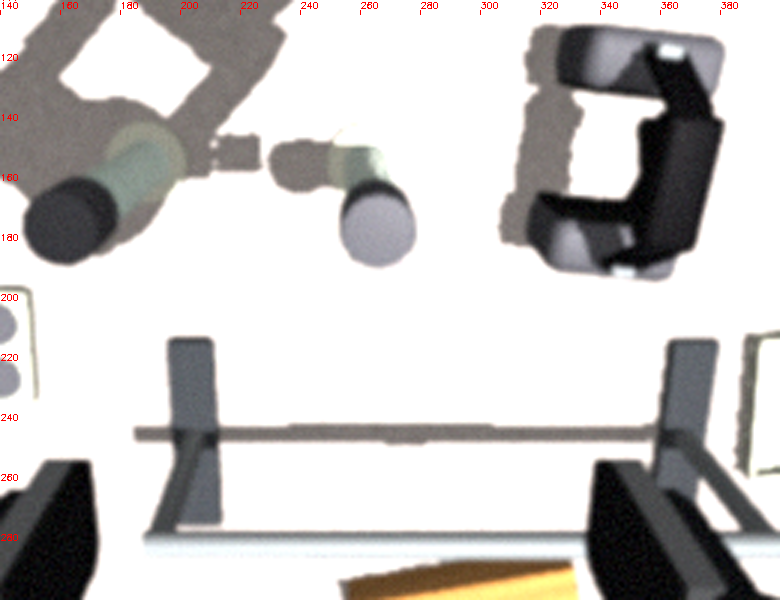

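View pics/wb1.png

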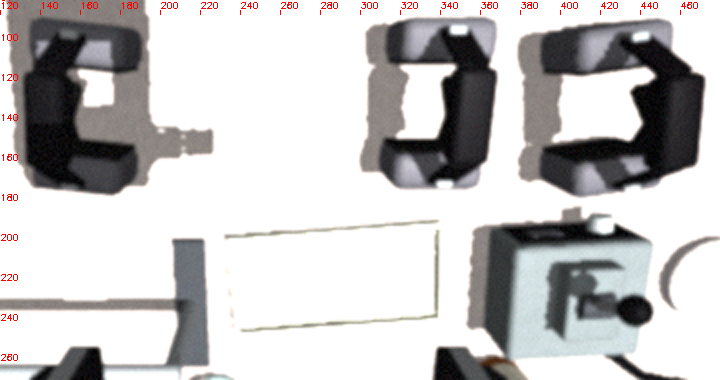

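```bash
cat > m.py <<'E'
from h import *
import pickle
np.set_printoptions(precision=3,suppress=True)
rec=pickle.load(open('rec.pkl','rb'))
a=lambda x,y:(rec['a'],(140+x/3,100+y/3))
c=lambda x,y:(rec['c'],(120+x/3,90+y/3))
b=lambda x,y:(rec['b'],(120+x/2,80+y/2))
for n,v in {'C':[c(535,85),c(552,303)],'B':[c(267,75),c(278,295)],'A':[a(672,50),a(625,270)],'Ab':[b(68,33),b(70,187)],'Bb':[b(457,28),b(445,182)],'Cb':[b(640,36),b(633,186)]}.items():
    P=[onz(*p,.085) for p in v]; d=P[1]-P[0]; print(n,P,'mid',(P[0]+P[1])/2,'ang',np.arctan2(d[1],d[0]),np.linalg.norm(d))
print('crown tops',onz(*c(556,212),.15),onz(*c(258,210),.15),onz(*a(690,185),.15))
# block end edges C: near edge midpoint / far
print('C block',[onz(*c(*p),.15) for p in [(523,150),(583,150),(537,262),(597,255)]])
print('B block',[onz(*c(*p),.15) for p in [(228,140),(288,138),(230,248),(292,240)]])
print('A block',[onz(*a(*p),.15) for p in [(680,122),(720,122),(692,247),(640,240)]])
print('crown tri B',tri([c(258,195),b(472,112)]),'C',tri([c(556,205),b(680,122)]),'A',tri([a(690,180),b(50,115)]))
print('knob',tri([c(538,482),b(634,311)]))
print('box top c',[onz(*c(*p),.07) for p in [(422,382),(615,375),(612,538),(428,550)]])
print('tray',[onz(*b(*p),.018) for p in [(225,235),(437,222),(437,316),(243,330)]],[onz(*c(*p),.018) for p in [(28,367),(337,342),(345,480)]])
print('cyl tops',onz(*a(67,222),.19),onz(*a(378,228),.19))
print('cyl foot',onz(*a(145,160),.01))
print('rail L',onz(*a(145,540),.147),'feet z10',[onz(*a(*p),.01) for p in [(168,338),(212,338),(220,523),(666,340),(717,340)]])
E
python3 m.py
```

```text
C [array([0.363, 0.37 , 0.085]), array([0.486, 0.386, 0.085])] mid [0.425 0.378 0.085] ang 0.12864169274746404 0.12364131614598357
B [array([0.358, 0.226, 0.085]), array([0.481, 0.226, 0.085])] mid [0.419 0.226 0.085] ang 0.0014641047746295917 0.12285379867256356
A [array([ 0.36 , -0.074,  0.085]), array([ 0.483, -0.086,  0.085])] mid [ 0.422 -0.08   0.085] ang -0.09957166554602205 0.12394682553991793
Ab [array([ 0.36 , -0.079,  0.085]), array([ 0.484, -0.091,  0.085])] mid [ 0.422 -0.085  0.085] ang -0.09685567207378536 0.12485930297346971
Bb [array([0.356, 0.227, 0.085]), array([0.48 , 0.23 , 0.085])] mid [0.418 0.228 0.085] ang 0.021370922366291165 0.12373984693501333
Cb [array([0.362, 0.372, 0.085]), array([0.483, 0.391, 0.085])] mid [0.423 0.382 0.085] ang 0.15497936987304564 0.12280757543971675
crown tops [0.42  0.373 0.15 ] [0.419 0.228 0.15 ] [ 0.421 -0.082  0.15 ]
C block [array([0.39 , 0.356, 0.15 ]), array([0.39 , 0.384, 0.15 ]), array([0.445, 0.365, 0.15 ]), array([0.441, 0.395, 0.15 ])]
B block [array([0.385, 0.216, 0.15 ]), array([0.384, 0.244, 0.15 ]), array([0.438, 0.
[... 554 characters left out ...]
t64(0.0010017069712375377), np.float64(0.0010017069712375474)])
box top c [array([0.542, 0.311, 0.07 ]), array([0.537, 0.43 , 0.07 ]), array([0.653, 0.437, 0.07 ]), array([0.662, 0.315, 0.07 ])]
tray [array([0.549, 0.035, 0.018]), array([0.536, 0.247, 0.018]), array([0.639, 0.257, 0.018]), array([0.656, 0.052, 0.018])] [array([0.551, 0.043, 0.018]), array([0.534, 0.254, 0.018]), array([0.638, 0.258, 0.018])]
cyl tops [ 0.429 -0.374  0.19 ] [ 0.432 -0.235  0.19 ]
cyl foot [ 0.431 -0.378  0.01 ]
rail L [ 0.624 -0.363  0.147] feet z10 [array([ 0.555, -0.371,  0.01 ]), array([ 0.555, -0.341,  0.01 ]), array([ 0.703, -0.342,  0.01 ]), array([ 0.556, -0.026,  0.01 ]), array([0.556, 0.009, 0.01 ])]
```

```bash
python3 - <<'E'
from h import *
from m import rec,a,c,b
print('slidebox near corners',onz(*a(345,580),.035),onz(*a(572,562),.035))
S=manip.camera_info('scene')
print([onz(S,(150+x/5,110+y/5),.035) for x,y in [(172,532),(383,578),(342,685),(120,628)]], 'beaker',onz(S,(249.5,249.5),0))
E
python3 - <<'E'
from h import *
manip.move_gripper(0.0,force=40)
manip.goto([.515,.371,.24],down(np.pi))
manip.move_l([.515,.371,.130],rate=.2)
r=manip.move_l([.628,.3755,.130],rate=.08,until_force=10)
o=manip.get_obs(); print(r,o['eef_pos'],o['contact_force'],o['clock'])
manip.dwell(.2)
manip.move_l([.54,.371,.130],rate=.2)
manip.move_l([.50,.371,.24],rate=.3)
manip.goto([.42,.3,.42],down(np.pi)); manip.move_gripper(1.0); manip.dwell(.2)
im,i=shot('wrist','w_d'); shot('scene','s_d')
import pickle; pickle.dump(i,open('wd.pkl','wb'))
f=lambda im:np.clip(im.astype(float)*1.8,0,255).astype(np.uint8)
crop(f(im),120,90,340,285,3,'wd1')
print(manip.get_obs()['clock'])
E
```

```text
C [array([0.363, 0.37 , 0.085]), array([0.486, 0.386, 0.085])] mid [0.425 0.378 0.085] ang 0.12864169274746404 0.12364131614598357
B [array([0.358, 0.226, 0.085]), array([0.481, 0.226, 0.085])] mid [0.419 0.226 0.085] ang 0.0014641047746295917 0.12285379867256356
A [array([ 0.36 , -0.074,  0.085]), array([ 0.483, -0.086,  0.085])] mid [ 0.422 -0.08   0.085] ang -0.09957166554602205 0.12394682553991793
Ab [array([ 0.36 , -0.079,  0.085]), array([ 0.484, -0.091,  0.085])] mid [ 0.422 -0.085  0.085] ang -0.09685567207378536 0.12485930297346971
Bb [array([0.356, 0.227, 0.085]), array([0.48 , 0.23 , 0.085])] mid [0.418 0.228 0.085] ang 0.021370922366291165 0.12373984693501333
Cb [array([0.362, 0.372, 0.085]), array([0.483, 0.391, 0.085])] mid [0.423 0.382 0.085] ang 0.15497936987304564 0.12280757543971675
crown tops [0.42  0.373 0.15 ] [0.419 0.228 0.15 ] [ 0.421 -0.082  0.15 ]
C block [array([0.39 , 0.356, 0.15 ]), array([0.39 , 0.384, 0.15 ]), array([0.445, 0.365, 0.15 ]), array([0.441, 0.395, 0.15 ])]
B block [array([0.385, 0.216, 0.15 ]), array([0.384, 0.244, 0.15 ]), array([0.438, 0.
[... 873 characters left out ...]
] [array([0.551, 0.043, 0.018]), array([0.534, 0.254, 0.018]), array([0.638, 0.258, 0.018])]
cyl tops [ 0.429 -0.374  0.19 ] [ 0.432 -0.235  0.19 ]
cyl foot [ 0.431 -0.378  0.01 ]
rail L [ 0.624 -0.363  0.147] feet z10 [array([ 0.555, -0.371,  0.01 ]), array([ 0.555, -0.341,  0.01 ]), array([ 0.703, -0.342,  0.01 ]), array([ 0.556, -0.026,  0.01 ]), array([0.556, 0.009, 0.01 ])]
slidebox near corners [ 0.735 -0.249  0.035] [ 0.719 -0.084  0.035]
[array([ 0.761, -0.239,  0.035]), array([ 0.726, -0.079,  0.035]), array([ 0.82 , -0.055,  0.035]), array([ 0.85 , -0.219,  0.035])] beaker [0.758 0.031 0.   ]
True [0.59480793 0.3741012  0.12833248] [-3.47630598 -0.50539581  2.65083215] 9.225
12.325
```

View pics/wd1.png

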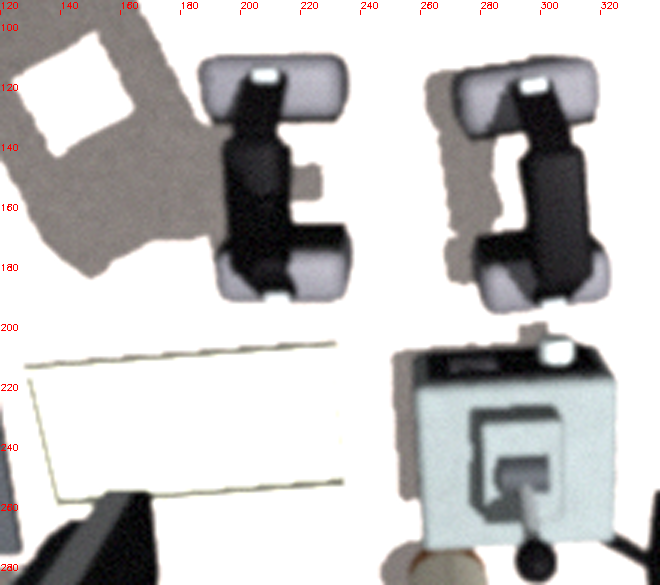

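The lever now leans away: knob at w_d (298.7,276.7), down from (299,251). I'll check how far it went.

Run:
```python
from h import *
import pickle
i=pickle.load(open('wd.pkl','rb'))
for z in(.14,.145,.15): print(onz(i,(298.7,276.7),z))
S=manip.camera_info('scene'); D=manip.camera_info('side')
print('expect off/on scene',proj(S,[[.629,.377,.1447],[.571,.373,.1447],[.62,.377,.149]]))
crop(cv2.imread('pics/s_d.png'),330,200,420,280,8,'sd2')
```

```text
[0.62235667 0.37607408 0.14      ]
[0.61901057 0.37514792 0.145     ]
[0.61566446 0.37422175 0.15      ]
expect off/on scene [[364.90555139 234.51066383]
 [368.86258018 221.42312092]
 [366.01509483 231.65533   ]]
```

View pics/sd2.png

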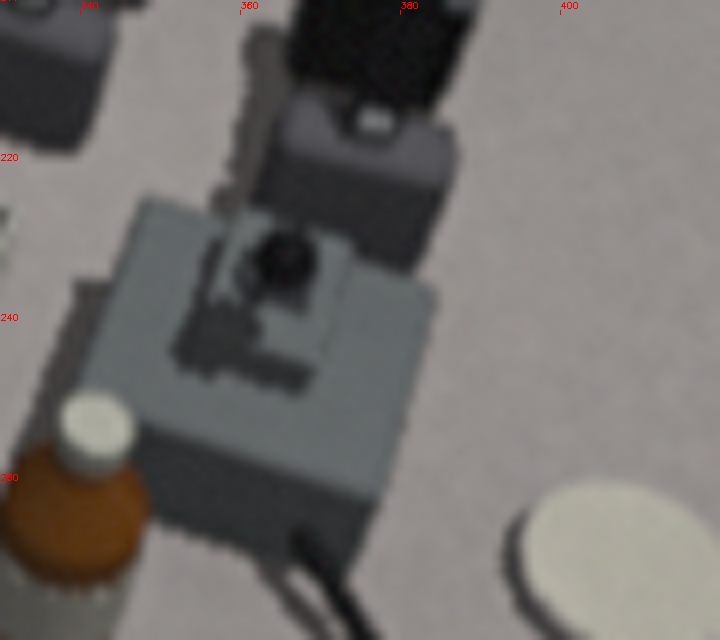

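The lever is at about 0.84 rad, so it stopped short. I'll push again with a higher stop force.

Run:
```python
from h import *
manip.move_gripper(0.0)
manip.goto([.515,.371,.24],down(np.pi))
manip.move_l([.515,.371,.130],rate=.2)
manip.move_l([.588,.374,.130],rate=.15)
r=manip.move_l([.622,.376,.130],rate=.03,until_force=18)
o=manip.get_obs(); print(r,o['eef_pos'],o['contact_force'],o['clock'])
manip.move_l([.54,.371,.130],rate=.2)
manip.move_l([.50,.371,.24],rate=.3)
manip.move_gripper(1.0);manip.goto([.42,.3,.42],down(np.pi)); manip.dwell(.2)
im,i=shot('wrist','w_e'); im2,_=shot('scene','s_e')
import pickle; pickle.dump(i,open('we.pkl','wb'))
f=lambda im:np.clip(im.astype(float)*1.8,0,255).astype(np.uint8)
A=f(im)[90:290,120:360]; cv2.imwrite('pics/e.png',np.hstack([cv2.resize(A,None,fx=2.4,fy=2.4),cv2.resize(im2[200:280,350:380],None,fx=6,fy=6)]))
crop(f(im),250,220,340,290,8,'we1')
print(manip.get_obs()['clock'])
```

```text
True [0.59469277 0.37464238 0.12928627] [-2.03168874  0.2965134   1.62701605] 15.8417
18.7417
```

View pics/e.png

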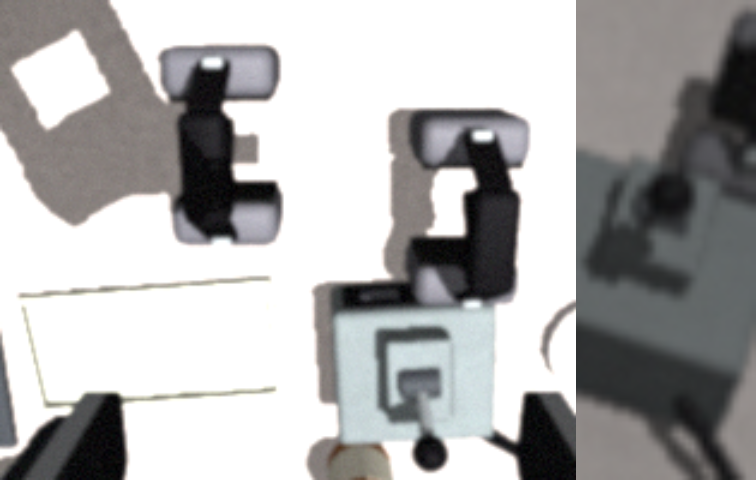

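View pics/we1.png

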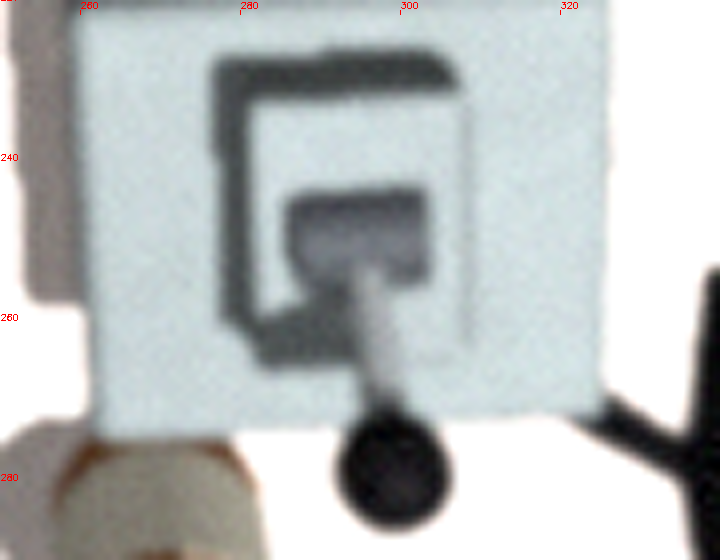

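Run:
```python
from h import *
import pickle
i=pickle.load(open('we.pkl','rb'))
S=manip.camera_info('scene')
for th in (.3,.4,.5,.55):
    P=[.599+.06*np.sin(th),.3755,.092+.06*np.cos(th)]; print(th,proj(i,P),proj(S,P))
P=[.599-.06*np.sin(.5),.3755,.092+.06*np.cos(.5)]
from m import rec
print('on check',proj(rec['c'],P),proj(rec['b'],P),'meas 299.3 250.7 / 437 235.5')
f=cv2.imread('pics/s_e.png'); crop(f,340,210,400,260,10,'se2')
```

```text
0.3 [[299.95239874 278.91122689]] [[365.86843766 230.69202182]]
0.4 [[299.59240863 281.08837902]] [[365.21771626 232.34897385]]
0.5 [[299.19575193 282.92053281]] [[364.54980094 234.06688596]]
0.55 [[298.98550811 283.70258181]] [[364.21175434 234.94266214]]
C [array([0.363, 0.37 , 0.085]), array([0.486, 0.386, 0.085])] mid [0.425 0.378 0.085] ang 0.12864169274746404 0.12364131614598357
B [array([0.358, 0.226, 0.085]), array([0.481, 0.226, 0.085])] mid [0.419 0.226 0.085] ang 0.0014641047746295917 0.12285379867256356
A [array([ 0.36 , -0.074,  0.085]), array([ 0.483, -0.086,  0.085])] mid [ 0.422 -0.08   0.085] ang -0.09957166554602205 0.12394682553991793
Ab [array([ 0.36 , -0.079,  0.085]), array([ 0.484, -0.091,  0.085])] mid [ 0.422 -0.085  0.085] ang -0.09685567207378536 0.12485930297346971
Bb [array([0.356, 0.227, 0.085]), array([0.48 , 0.23 , 0.085])] mid [0.418 0.228 0.085] ang 0.021370922366291165 0.12373984693501333
Cb [array([0.362, 0.372, 0.085]), array([0.483, 0.391, 0.085])] mid [0.423 0.382 0.085] ang 0.15497936987304564 0.12280757543971675
crown tops [0.42  0.373 0.15 ] 
[... 889 characters left out ...]
ay([0.542, 0.311, 0.07 ]), array([0.537, 0.43 , 0.07 ]), array([0.653, 0.437, 0.07 ]), array([0.662, 0.315, 0.07 ])]
tray [array([0.549, 0.035, 0.018]), array([0.536, 0.247, 0.018]), array([0.639, 0.257, 0.018]), array([0.656, 0.052, 0.018])] [array([0.551, 0.043, 0.018]), array([0.534, 0.254, 0.018]), array([0.638, 0.258, 0.018])]
cyl tops [ 0.429 -0.374  0.19 ] [ 0.432 -0.235  0.19 ]
cyl foot [ 0.431 -0.378  0.01 ]
rail L [ 0.624 -0.363  0.147] feet z10 [array([ 0.555, -0.371,  0.01 ]), array([ 0.555, -0.341,  0.01 ]), array([ 0.703, -0.342,  0.01 ]), array([ 0.556, -0.026,  0.01 ]), array([0.556, 0.009, 0.01 ])]
on check [[301.106 250.621]] [[438.373 234.227]] meas 299.3 250.7 / 437 235.5
```

View pics/se2.png

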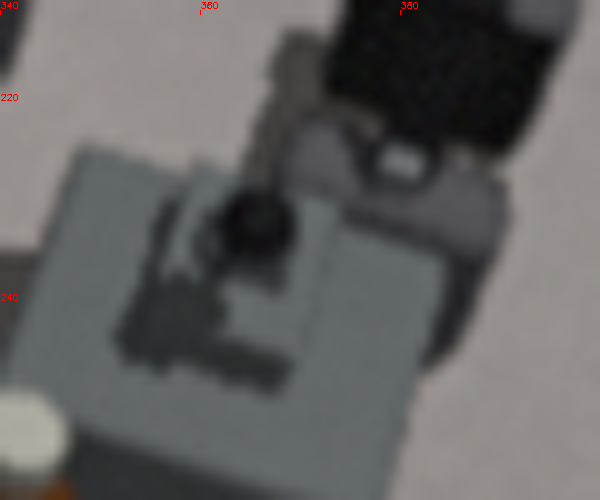

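```bash
sed -i 's/^for n,v/if __name__=="__main__":\n  pass\nfor n,v/' m.py
python3 - <<'E'
from h import *
import pickle
np.set_printoptions(precision=3,suppress=True)
i=pickle.load(open('we.pkl','rb'))
P=[onz(i,p,.085) for p in [(320.8,146.3),(316.7,216.2)]]; d=P[1]-P[0]
print(P,(P[0]+P[1])/2,np.arctan2(d[1],d[0]),np.linalg.norm(d))
E
```

```text
[array([0.406, 0.409, 0.085]), array([0.53 , 0.411, 0.085])] [0.468 0.41  0.085] 0.015190063925256195 0.1241929386602805
```

Run:
```python
from h import *
np.set_printoptions(precision=3,suppress=True)
manip.move_gripper(0.0)
manip.goto([.572,.372,.26],down(np.pi))
manip.move_l([.572,.372,.133],rate=.2)
for x in (.585,.591,.594,.597,.600,.603,.606,.609):
    manip.move_l([x,.3755,.133],rate=.05)
    o=manip.get_obs(); print(x,o['eef_pos'],o['contact_force'])
    if abs(o['contact_force'][0])>18: break
manip.move_l([.572,.372,.133],rate=.2)
manip.move_l([.572,.372,.26],rate=.3)
manip.goto([.42,.3,.42],down(np.pi));manip.move_gripper(1.0); manip.dwell(.2)
im,i=shot('wrist','w_f'); im2,_=shot('scene','s_f')
import pickle; pickle.dump(i,open('wf.pkl','wb'))
g=cv2.cvtColor(im,cv2.COLOR_BGR2GRAY)[262:292,288:315]; 
m=(g<50).astype(np.uint8); M=cv2.moments(m,True); print('knob blob',288+M['m10']/M['m00'],262+M['m01']/M['m00'],M['m00'])
f=lambda im:np.clip(im.astype(float)*1.8,0,255).astype(np.uint8)
crop(f(im),180,90,340,290,4,'wf1'); crop(im2,340,210,400,260,10,'sf2')
print(manip.get_obs()['clock'])
```

```text
0.585 [0.586 0.376 0.134] [-0.547  0.703  0.34 ]
0.591 [0.591 0.375 0.133] [ 0.051  0.701 -0.631]
0.594 [0.594 0.375 0.133] [ 0.384  0.154 -0.17 ]
0.597 [0.595 0.376 0.133] [-6.968 -1.463  3.278]
0.6 [0.595 0.376 0.133] [-16.51   -2.553   7.91 ]
0.603 [0.596 0.376 0.133] [-25.49   -3.384  12.509]
knob blob 297.7792207792208 275.6948051948052 154.0
25.7917
```

View pics/wf1.png

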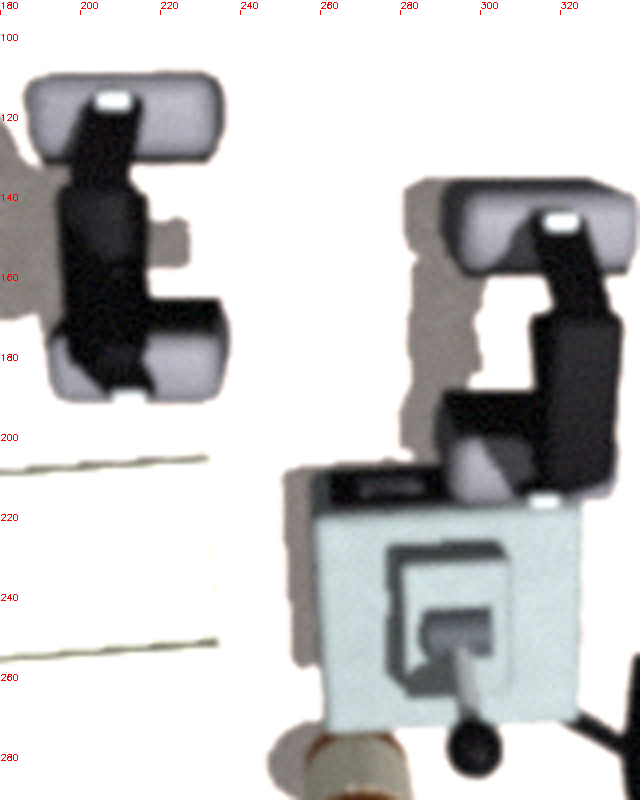

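View pics/sf2.png

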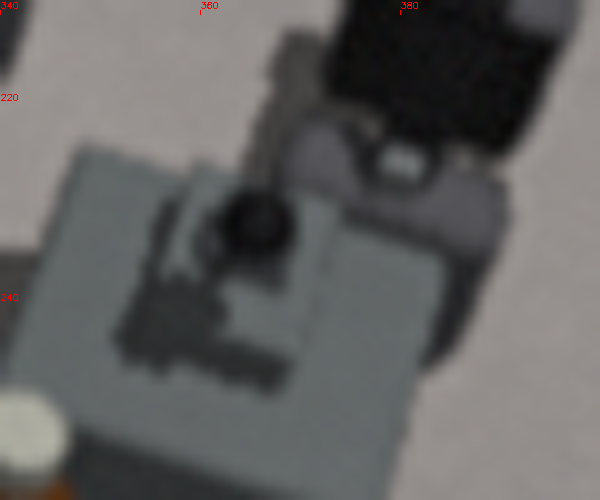

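Pressing with 25 N moved the lever no further: it is at its stop, fully off. Ear defender C has been knocked to (.468,.410), so I'll grasp it there and hang it first.

```bash
cat >> h.py <<'E'
def st(t=''):
    o=manip.get_obs(); print(t,'t%.1f'%o['clock'],o['eef_pos'].round(4),'F',o['contact_force'].round(1),'op %.3f'%o['opening'])
    return o
def pick_muff(x,y,yaw):
    manip.move_gripper(1.0); manip.goto([x,y,.25],down(np.pi+yaw))
    manip.move_l([x,y,.118],rate=.15); st('at')
    manip.move_gripper(0.0,force=50); st('grip')
    manip.move_l([x,y,.33],rate=.15); st('lifted')
def hang(xr,yr,stop=.215):
    manip.move_l([xr,yr,.33],rate=.25); 
    manip.goto([xr,yr,.33],down(np.pi)); manip.dwell(.3)
    manip.move_l([xr,yr,stop],rate=.15); manip.dwell(.3); st('above')
def seat(xr,yr):
    manip.move_l([xr,yr,.158],rate=.1)
    r=manip.move_l([xr,yr,.141],rate=.03,until_force=8); st('seat %s'%r)
E
python3 - <<'E'
from h import *
pick_muff(.468,.410,.015)
hang(.6295,-.286)
im,_=shot('scene'); im2,_=shot('side'); cv2.imwrite('pics/g1.png',np.hstack([cv2.resize(im[100:260,130:330],None,fx=2,fy=2),cv2.resize(im2[120:280,170:370],None,fx=2,fy=2)]))
E
```

```text
at t27.9 [0.4688 0.4105 0.1195] F [ 1.1 -0.9  0.2] op 1.000
grip t28.4 [0.4682 0.41   0.1185] F [-0.9 -1.9  2.8] op 0.340
lifted t30.0 [0.4676 0.4097 0.3284] F [ 0.3 -0.5 -1.7] op 0.344
above t34.8 [ 0.6299 -0.2862  0.2161] F [-0.1  0.1 -2. ] op 0.342
```

View pics/g1.png

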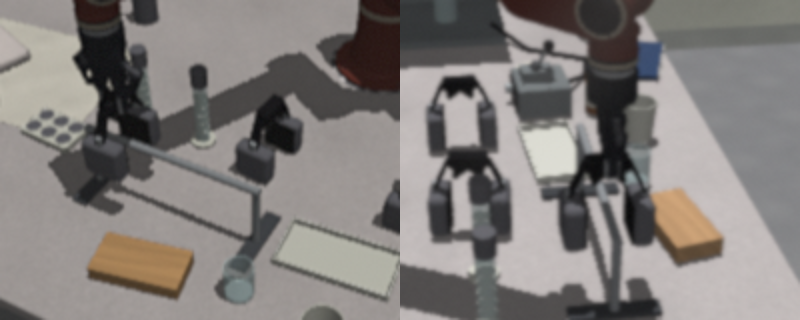

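The held pair straddles the bar, centred in the side view, and the wrist carries 2 N. Seating it now.

Run:
```python
from h import *
seat(.6295,-.286)
manip.move_gripper(.6); manip.dwell(.3); st('rel')
manip.move_l([.6295,-.286,.24],rate=.15)
im,_=shot('scene'); im2,_=shot('side'); cv2.imwrite('pics/g2.png',np.hstack([cv2.resize(im[100:260,130:330],None,fx=2,fy=2),cv2.resize(im2[120:280,170:370],None,fx=2,fy=2)]))
```

```text
seat True t36.0 [ 0.63   -0.2863  0.1476] F [-0.8  0.9  5.8] op 0.343
rel t36.7 [ 0.629  -0.2857  0.1453] F [ 0.3  0.  -0.2] op 0.603
```

View pics/g2.png

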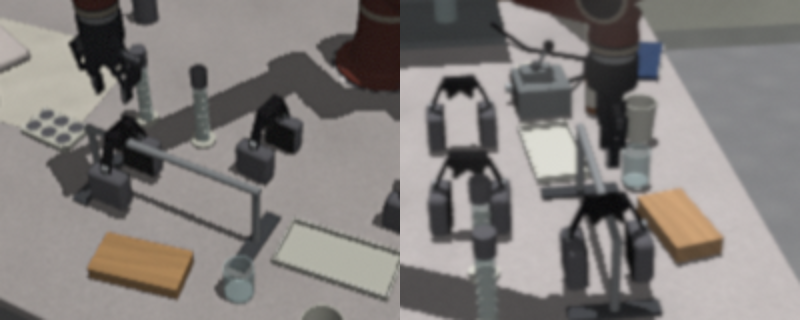

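The first pair hangs astride the bar. I'll take a wrist view over B before gripping it.

Run:
```python
from h import *
import pickle
manip.move_l([.6295,-.286,.33],rate=.3)
manip.goto([.42,.2,.42],down(np.pi)); manip.dwell(.2)
im,i=shot('wrist','w_h'); pickle.dump(i,open('wh.pkl','wb'))
f=lambda im:np.clip(im.astype(float)*1.8,0,255).astype(np.uint8)
cv2.imwrite('pics/wh1.png',f(im)); crop(f(im),230,90,330,210,6,'wh2')
st()
```

```text
t40.2 [0.4203 0.1997 0.4198] F [-0.   0.3  0.5] op 0.599
```

View pics/wh1.png

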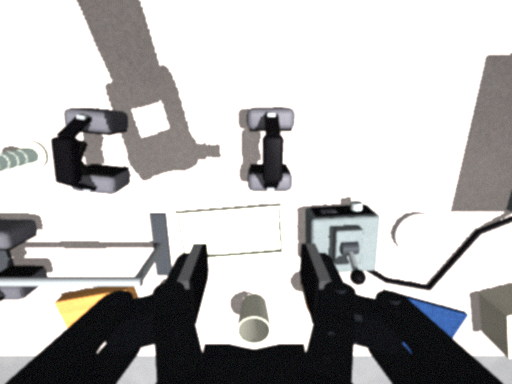

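View pics/wh2.png

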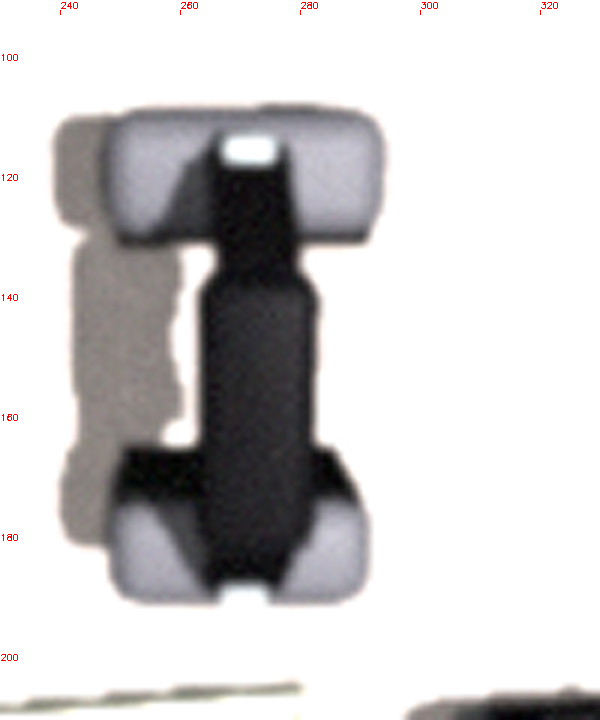

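B's cup dots are at w_h (271.7,115) and (270.8,189), and its crown is centred near column 272.

Run:
```python
from h import *
import pickle
i=pickle.load(open('wh.pkl','rb'))
P=[onz(i,p,.085) for p in [(271.7,115),(270.8,189)]]; d=P[1]-P[0]; m=(P[0]+P[1])/2; yaw=np.arctan2(d[1],d[0])
print(m,yaw,np.linalg.norm(d),'crown',onz(i,(272.5,155),.15))
assert abs(m[0]-.419)<.01 and abs(m[1]-.227)<.01
pick_muff(m[0],m[1],yaw)
hang(.6295,-.181); seat(.6295,-.181)
manip.move_gripper(.6); manip.dwell(.3); st('rel')
manip.move_l([.6295,-.181,.33],rate=.2)
manip.goto([.42,-.1,.42],down(np.pi)); manip.dwell(.2)
im,i=shot('wrist','w_k'); pickle.dump(i,open('wk.pkl','wb'))
f=lambda im:np.clip(im.astype(float)*1.8,0,255).astype(np.uint8)
cv2.imwrite('pics/wk1.png',f(im)); crop(f(im),210,90,330,210,6,'wk2')
im,_=shot('scene'); im2,_=shot('side'); cv2.imwrite('pics/g3.png',np.hstack([cv2.resize(im[100:260,130:330],None,fx=2,fy=2),cv2.resize(im2[120:280,170:370],None,fx=2,fy=2)]))
```

```text
[0.41970147 0.22753969 0.085     ] 0.006964334727476298 0.1239756223144587 crown [0.41109218 0.2253498  0.15      ]
at t42.4 [0.4207 0.2279 0.1194] F [0.4 0.2 0.9] op 0.998
grip t43.0 [0.42   0.2275 0.1185] F [-1.3 -1.   1.8] op 0.344
lifted t44.5 [0.4193 0.2274 0.3286] F [ 0.9 -0.1 -1.8] op 0.347
above t48.3 [ 0.6299 -0.1811  0.216 ] F [ 0.1 -0.1 -2. ] op 0.346
seat True t49.4 [ 0.63   -0.1812  0.1476] F [-2.1 -0.4  4.4] op 0.342
rel t50.1 [ 0.629  -0.1808  0.1455] F [-0.4 -0.6 -0.5] op 0.600
```

View pics/wk1.png

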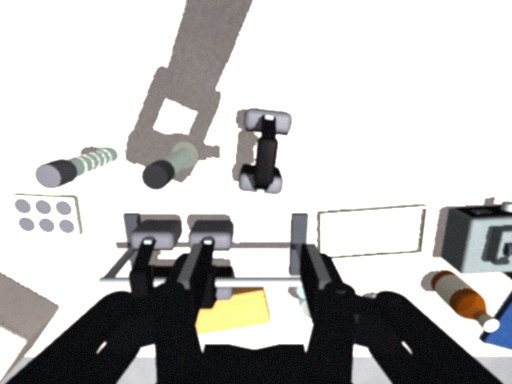

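View pics/wk2.png

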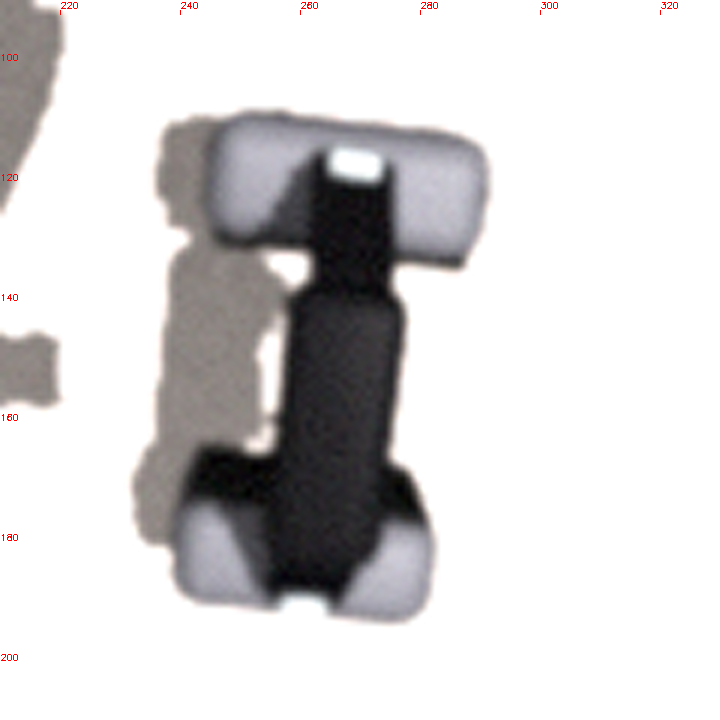

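View pics/g3.png

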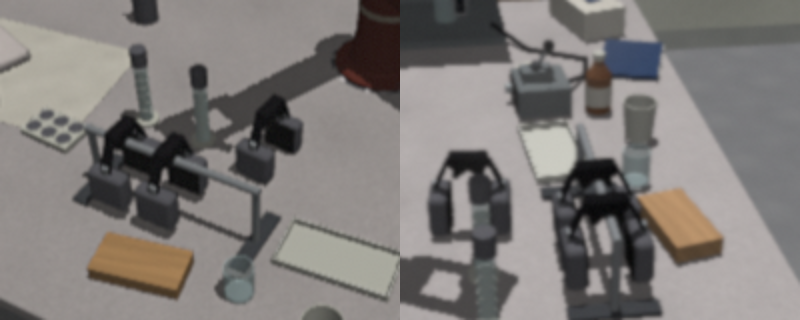

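Two pairs hang. A's dots are at w_k: near (355,165)/6 → (269.2,117.5), far (303,600)/6 → (260.5,190).

Run:
```python
from h import *
import pickle
i=pickle.load(open('wk.pkl','rb'))
P=[onz(i,p,.085) for p in [(269.2,117.5),(260.5,190)]]; d=P[1]-P[0]; m=(P[0]+P[1])/2; yaw=np.arctan2(d[1],d[0])
print(m,yaw,np.linalg.norm(d))
assert abs(m[0]-.421)<.01 and abs(m[1]+.081)<.01
pick_muff(m[0],m[1],yaw)
hang(.6295,-.077); seat(.6295,-.077)
manip.move_gripper(.6); manip.dwell(.3); st('rel')
manip.move_l([.6295,-.077,.33],rate=.2)
manip.goto([.42,-.28,.42],down(np.pi)); manip.move_gripper(1.0); manip.dwell(.2)
im,i=shot('wrist','w_l'); pickle.dump(i,open('wl.pkl','wb'))
f=lambda im:np.clip(im.astype(float)*1.8,0,255).astype(np.uint8)
cv2.imwrite('pics/wl1.png',f(im)); crop(f(im),140,90,320,210,4,'wl2')
im,_=shot('scene'); im2,_=shot('side'); cv2.imwrite('pics/g4.png',np.hstack([cv2.resize(im[100:260,130:330],None,fx=2,fy=2),cv2.resize(im2[120:280,170:370],None,fx=2,fy=2)]))
```

```text
[ 0.42195407 -0.08294485  0.085     ] -0.10653442013037558 0.12236017689208646
at t54.6 [ 0.4229 -0.0833  0.1193] F [0.8 0.  0.5] op 0.996
grip t55.2 [ 0.4223 -0.083   0.1185] F [0.6 1.  2.1] op 0.344
lifted t56.8 [ 0.4216 -0.0828  0.3287] F [ 0.3 -0.2 -1.8] op 0.342
above t59.5 [ 0.6299 -0.0771  0.216 ] F [-1.1  0.2 -1.8] op 0.341
seat True t60.7 [ 0.6301 -0.0771  0.1476] F [-1.8 -0.2  5. ] op 0.346
rel t61.3 [ 0.6291 -0.0769  0.1457] F [-0.   0.2 -0.4] op 0.601
```

View pics/wl2.png

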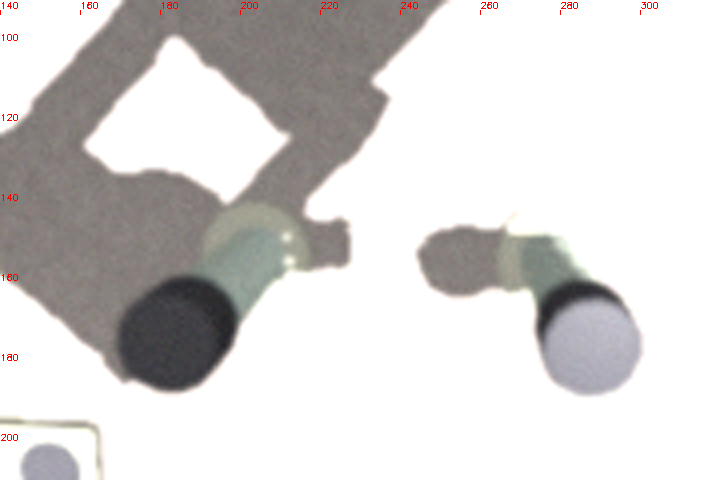

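View pics/g4.png

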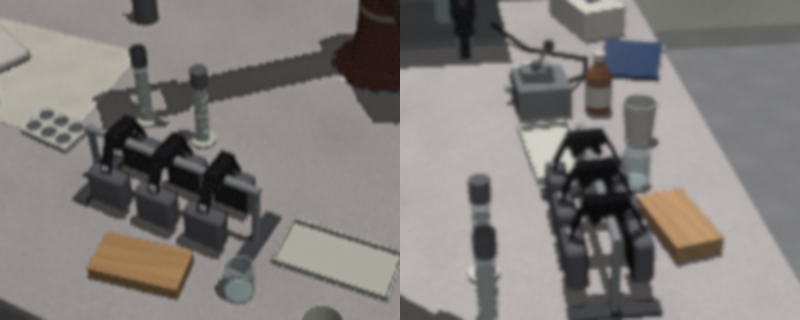

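All three pairs hang astride the bar. The stopper tops are at w_l (287.5,176.3) and (182.5,175). Now the cylinders.

Run:
```python
from h import *
import pickle
i=pickle.load(open('wl.pkl','rb'))
C=[onz(i,p,.19) for p in [(287.5,176.3),(182.5,175)]]; print(C)
assert np.hypot(*(C[0][:2]-[.432,-.235]))<.008
x,y=C[0][:2]; tx,ty=.5915,.199
manip.goto([x,y,.30],down(np.pi)); manip.move_l([x,y,.151],rate=.15); st('at')
manip.move_gripper(.5); st('half'); manip.move_gripper(0.0,force=40); st('grip')
manip.move_l([x,y,.37],rate=.12); st('lift')
manip.move_l([tx,ty,.37],rate=.2); manip.dwell(.3)
manip.move_l([tx,ty,.19],rate=.15); manip.dwell(.3); st('above')
im,_=shot('scene'); im2,_=shot('side'); cv2.imwrite('pics/g5.png',np.hstack([cv2.resize(im[130:290,230:430],None,fx=2,fy=2),cv2.resize(im2[120:280,170:370],None,fx=2,fy=2)]))
```

```text
[array([ 0.43267662, -0.23612316,  0.19      ]), array([ 0.43096707, -0.37678093,  0.19      ])]
at t66.1 [ 0.4334 -0.2367  0.1524] F [-0.6  0.9  0.1] op 0.999
half t66.5 [ 0.4327 -0.2361  0.1511] F [ 0.8  0.3 -0.1] op 0.500
grip t66.8 [ 0.4328 -0.236   0.1512] F [0.7 1.  1.9] op 0.409
lift t68.8 [ 0.4325 -0.236   0.3691] F [-0.6  0.2 -2.1] op 0.406
above t73.2 [0.5917 0.199  0.1906] F [ 0.5 -0.7 -1.9] op 0.409
```

View pics/g5.png

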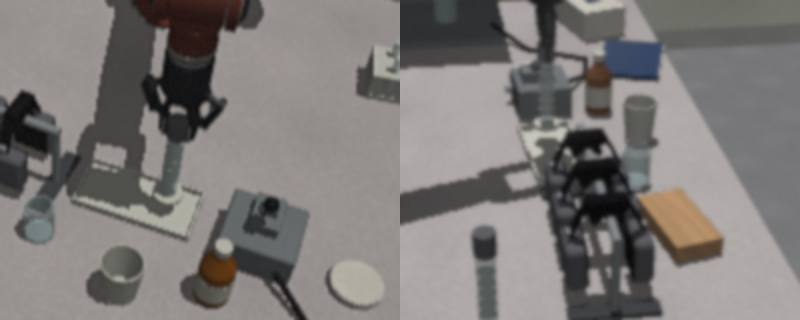

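Run:
```python
from h import *
tx,ty=.5915,.199
manip.move_l([tx,ty,.163],rate=.1); 
r=manip.move_l([tx,ty,.152],rate=.02,until_force=5); st('down %s'%r)
manip.move_gripper(.55); manip.dwell(.4); st('rel')
manip.move_l([tx,ty,.30],rate=.12)
im,_=shot('scene'); im2,_=shot('side'); w,_=shot('wrist','w_p'); cv2.imwrite('pics/g6.png',np.hstack([cv2.resize(im[130:290,230:430],None,fx=2,fy=2),cv2.resize(im2[120:280,170:370],None,fx=2,fy=2)]))
```

```text
down True t74.1 [0.5919 0.1992 0.1551] F [-0.1  0.1  4.1] op 0.412
rel t74.8 [0.5907 0.1989 0.1531] F [-0.2  0.2  1. ] op 0.553
```

View pics/g6.png

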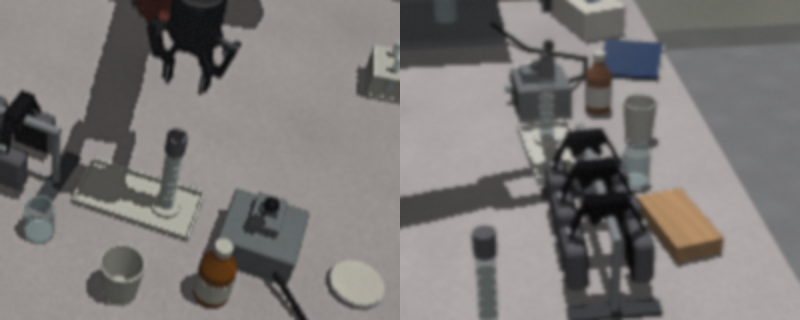

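The first cylinder stands in the tray, with contact at the expected floor height. I'll take a closer look at the second.

Run:
```python
from h import *
import pickle
manip.move_l([.5915,.199,.40],rate=.3); 
manip.goto([.43,-.377,.40],down(np.pi)); manip.move_gripper(1.0); manip.dwell(.3)
im,i=shot('wrist','w_q'); pickle.dump(i,open('wq.pkl','wb'))
f=lambda im:np.clip(im.astype(float)*1.8,0,255).astype(np.uint8)
print(proj(i,[.431,-.377,.19])); crop(f(im),200,110,320,220,6,'wq2')
```

```text
[[254.91382783 171.16262768]]
```

View pics/wq2.png

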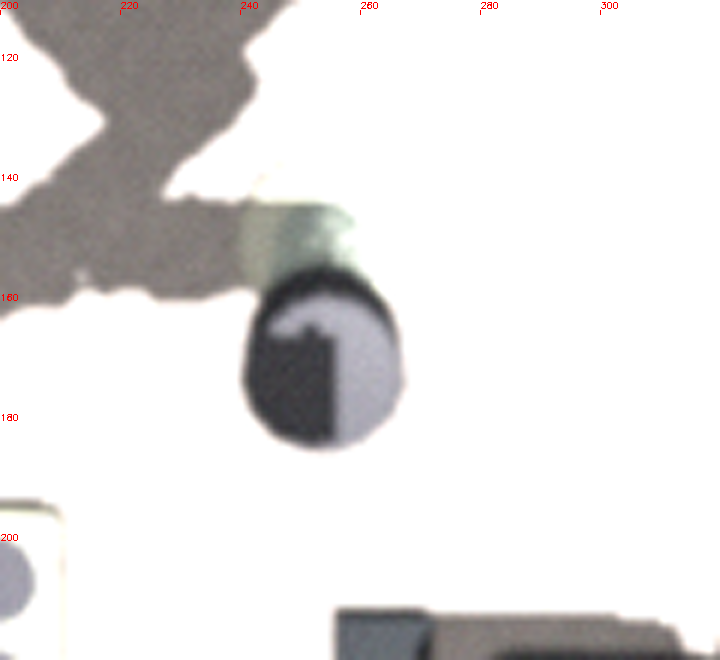

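The stopper top is centred at (253.8,171.8), 1 px from prediction.

Run:
```python
from h import *
import pickle
i=pickle.load(open('wq.pkl','rb')); x,y=onz(i,(253.8,171.8),.19)[:2]; print(x,y)
tx,ty=.5985,.099
manip.move_l([x,y,.151],rate=.15); st('at')
manip.move_gripper(.5); manip.move_gripper(0.0,force=40); st('grip')
manip.move_l([x,y,.37],rate=.12); st('lift')
manip.move_l([.47,ty,.37],rate=.2); manip.move_l([tx,ty,.37],rate=.2); manip.dwell(.3)
manip.move_l([tx,ty,.18],rate=.15); manip.dwell(.3); st('above')
manip.move_l([tx,ty,.163],rate=.1)
r=manip.move_l([tx,ty,.152],rate=.02,until_force=5); st('down %s'%r)
im,_=shot('scene'); cv2.imwrite('pics/g7.png',cv2.resize(im[130:290,230:430],None,fx=4,fy=4))
```

```text
0.43182246958634773 -0.37840438977140456
at t81.6 [ 0.4323 -0.379   0.1522] F [-0.5  0.2 -0.4] op 0.999
grip t82.3 [ 0.4319 -0.3784  0.1511] F [0.6 1.  0.8] op 0.415
lift t84.3 [ 0.4317 -0.3782  0.369 ] F [ 0.6 -1.  -1.7] op 0.413
above t89.6 [0.5987 0.099  0.1805] F [-0.6 -0.4 -2.3] op 0.414
down True t90.4 [0.5988 0.0991 0.1551] F [-0.4  0.9  4. ] op 0.412
```

View pics/g7.png

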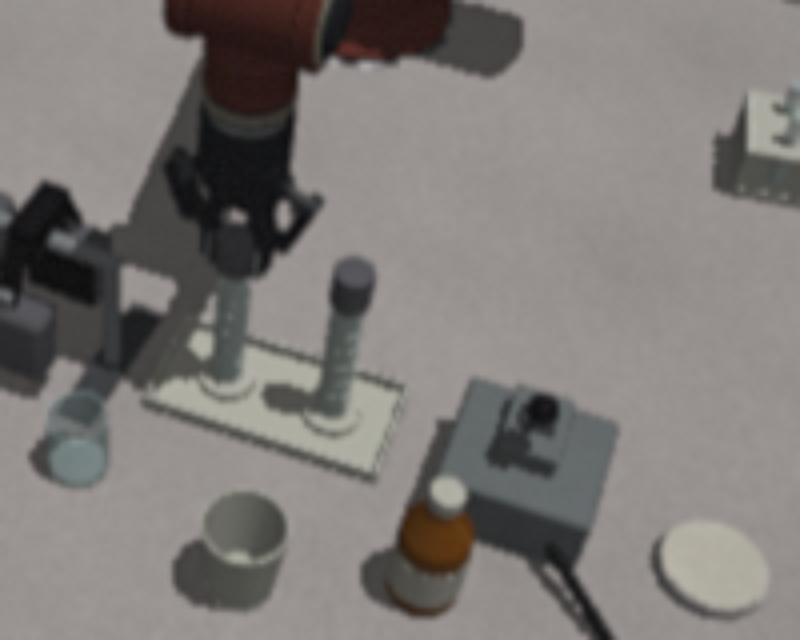

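Run:
```python
from h import *
tx,ty=.5985,.099
manip.move_gripper(.55); manip.dwell(.4); st('rel')
manip.move_l([tx,ty,.32],rate=.12)
manip.goto([.42,.05,.42],down(np.pi)); manip.dwell(.5)
f=lambda im:np.clip(im.astype(float)*1.5,0,255).astype(np.uint8)
w,_=shot('wrist');s,_=shot('scene');d,_=shot('side'); st()
cv2.imwrite('pics/end_w.png',f(w)); cv2.imwrite('pics/end_s.png',cv2.resize(f(s)[90:300,140:420],None,fx=2.8,fy=2.8)); cv2.imwrite('pics/end_d.png',cv2.resize(f(d)[110:310,150:350],None,fx=3,fy=3))
```

```text
rel t91.1 [0.5975 0.099  0.1532] F [-0.1  0.6  0.4] op 0.548
 t94.2 [0.42 0.05 0.42] F [ 0.2 -0.   0.4] op 0.554
```

View pics/end_w.png

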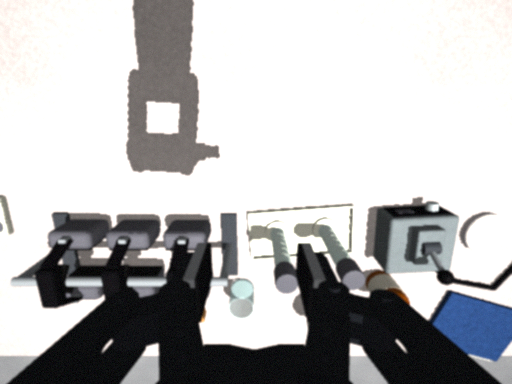

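View pics/end_s.png

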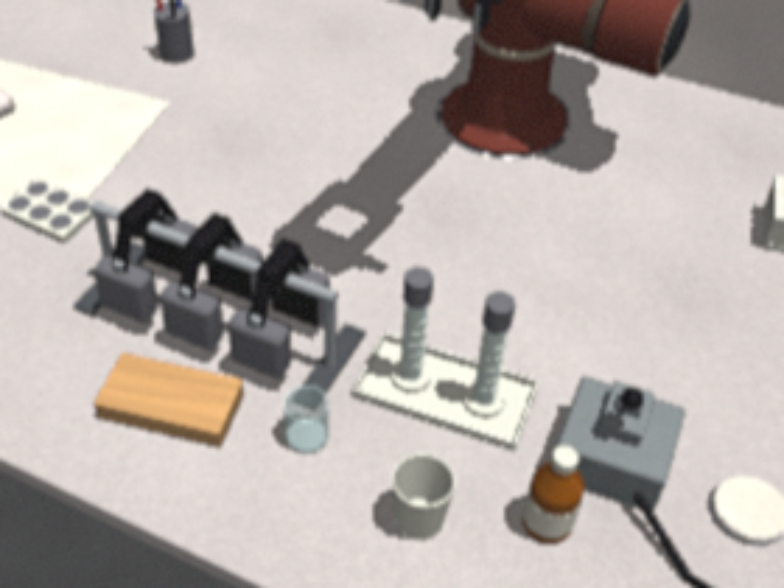

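View pics/end_d.png

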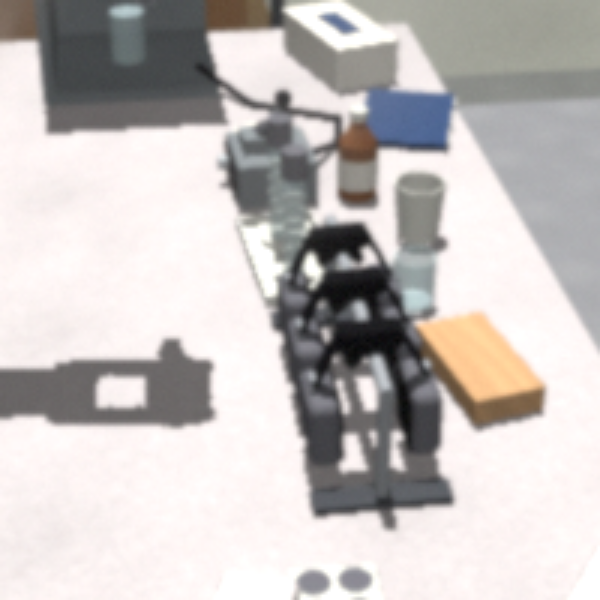

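Run:
```python
from h import *
S=manip.camera_info('scene');D=manip.camera_info('side')
print(tri([(S,(365.7,232.2)),(D,(244.3,142.3))]))
print([proj(D,[.597+.06*np.sin(t),.3755,.092+.06*np.cos(t)]) for t in (-.5,.3,.4,.5)])
manip.close_job()
```

```text
(array([0.61878209, 0.3764971 , 0.14429122]), [np.float64(0.00020641125945778996), np.float64(0.00020641125945773805)])
[array([[232.85266767, 142.88214075]]), array([[243.37166637, 141.35001822]]), array([[244.64645991, 141.71587135]]), array([[245.86685383, 142.19968681]])]
the job is handed in; nothing more can be done
```

I threw the sonicator lever to its off stop first, then hung all three pairs of ear defenders on the rail. Both cylinders (there were only two) now stand in the white tray. The job was handed in at about 94 s of robot time.

- **Lever:** The first push stopped early on its force limit, so I pushed twice more. The last push reached 25 N with no more travel, so I took that as the end stop. The camera checks don't quite agree with that: the knob measures about 0.619 m in x, which suggests 0.85–0.95 rad, against a nominal 1.0 rad. I put this down to error in my pivot estimate.
- **Ear defenders:** The last pictures show all three astride the bar with one cup on each side. The pair nearest the generator box shifted about 5 cm during my second lever push. That is more than the 2–4 cm I was told to expect. My path looked clear of it, but I can't rule out having touched it. I re-measured it before gripping.
- **Cylinders:** Both touched down at the expected tray-floor height and are upright in the last pictures.
- **Everything else:** The other items on the bench look undisturbed in the last pictures, by eye only. The gripper was well clear of everything when I handed in.

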